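# Draw the long tube from the slanted rack and present it upright to the reader

## Robot

A 7-joint arm with a two-finger parallel gripper is mounted at the origin on the work surface. World frame = base frame: x ahead of the robot, y to its left, z up, the work surface at z = 0. Lengths are in m, angles in rad, forces in N, time in s.
With the tool pointing down it reaches from about 0.4 to 0.85 m from the base axis. Payload 10.4 kg.
Tool frame: the origin (TCP) lies midway between the tips of the shut fingers; the grasp point (between the pads) lies 19 mm behind it (manip.pinch_z is the distance from the TCP to the grasp point, in m); z points along the fingers, y is the direction in which the jaws open and shut (so a half turn about z gives the same grasp; the last joint's range is limited). The gripper opens to 87 mm and grips with 3 to 60 N. Pads are 19 mm wide; open, the fingers measure 117 mm over their backs; the gripper's body (75 mm by 190 mm) begins 51 mm behind the grasp point.
Start: joints at [-1.334, 0.332, -0.065, 1.46, 0.022, 1.35, -0.088], TCP at [0.161, 0.604, 0.223] pointing down, gripper open.
Joint ranges: [-2.6, 2.6], [-0.5, 2.12], [-1.47, 1.34], [0.16, 2.42], [-1.27, 4.41], [0.06, 2.06], [-2.6, 2.6]. Speed limits (rad/s): [2.22, 2.22, 2.79, 2.79, 3.14, 3.14, 3.14].

## Interface

Orientations are given as a rotation vector (axis times angle).
In Python, from station import manip, viewer, job gives the robot as it stands. The module is installed in compiled form; this text tells all that it offers.
- The arm moves only by the tool drive_tool, never from a script. Its argument "increments" is a list of rows, each an object with "dp": the shift along the tool's x, y, z normalised to -1 to 1, where 1 is 0.02 m, a list of three; "dr": the turn, a rotation vector about the tool's x, y, z normalised to -1 to 1, where 1 is 0.12 rad, a list of three. A call has 1 to 20 rows; each row shifts and turns the commanded pose from where the row before left it, along the tool's axes as they then stand; what a row does not reach is not made up. A row lasts 1/12 s, in which the tool goes at most 41.7 mm and 7.16 degrees, less where a joint would pass 70% of its speed; a pose out of reach is approached as far as the arm can. A call with a number of a shift or a turn outside -1 to 1 is refused whole. A call with a gripper value outside its range is refused whole. "hand" is the closure, from 0 (fully open) to 1 (shut), set as the call begins (left out, the last holds). The fingers move at their own pace and stop on an object; "grip_force" is the grip in N (left out, the last holds). Time passes only in rows, so rows that do not move let the fingers close. It gives the time, the measured TCP pose, the force and the opening at its end, in the units of the state.
- manip.read_state(): the state, without advancing time (a new reading comes with each control period).
- viewer.capture(name): name is "side" or "top"; returns a dict with "color" (420x560x3 uint8, blue, green, red), "camera_matrix" (3x3 intrinsics, pixels), "k1" (the pictures are not rectified: a ray, as slopes to the right and down, at radius r is drawn at 1 + k1 r^2 times it, then the intrinsics apply), "view" (4x4, takes a point from world to camera coordinates). Camera axes: x right, y down, z forward; pixel columns grow to the right and rows downward; lengths in m; the calibration is good to about 2 mm. A picture is of the moment at which its call begins. There is no depth.
- job.finish_job(): hands the job in, once; it reports no verdict.
The state is a dict: "time_s": time; "joints": joint angles; "joint_vel": joint speeds; "effort": joint torques, N m; "tcp_pos": TCP position; "tool_rot": TCP orientation; "contact_force": force on the tool from outside, world axes, zero at the start; "moment": the same for the moment, N m; "gripper_width": opening from 0.0 (shut) to 1.0 (fully open).
Only numpy, scipy, OpenCV 4.12 (cv2) and the standard library are available. Lean on these libraries where they do the work, as an engineer would, in place of code of your own. Each camera call takes 0.05 s, during which the arm holds its last target. There are 200 camera calls.

## Task

One of the three capped tubes in the slanted rack is longer than the other two: draw it out of its slot, bring it upright, cap up, and hold it still with its foot centred over the reader's round window, about 3 cm above the glass and not touching the reader, so that the code under its foot can be read. Finish while still holding it there: do not put it down or let go. Leave the two short tubes in their slots and the other things on the bench where they stand.

Things in the scene. Friction and masses are not known exactly. Their poses are not given: they have to be found in the camera images.
- rack: Fixed slanted rack: a black block 200 mm wide (its y) on an aluminium foot 150 x 230 mm, about 105 mm high at its highest edge. Three round slots side by side along its y axis, 65 mm apart (at y = -65, 0, +65 mm), 29 mm wide and 60 mm deep, whose common axis leans about 40 degrees from vertical, the open end towards the rack's -x (roughly towards the robot). Origin at the table, straight below the floor of the middle slot, which lies 40 mm up.
- sample_center (a point): Centre of the long tube (half-way along it): white tube 27 mm across with a grey screw cap 31 mm across and 22 mm tall at the top; 136 mm long in all, about 60 g. It starts in one of the three slots, any of them, foot on the slot's floor, leaning with the slot (40 to 43 degrees, as it lies loosely in it), and stands 36 mm farther out than the short tubes. Its z axis runs along the tube from foot to cap.
- sample_foot (a point): Centre of the flat foot of the long tube, 68 mm below its centre along the tube. Its z axis runs along the tube from foot to cap.
- short_a_center (a point): Centre of a short tube, same look and widths as the long one but 100 mm long, in another slot. Its z axis runs along the tube from foot to cap.
- short_b_center (a point): Centre of the other short tube, 100 mm long, in the remaining slot. Its z axis runs along the tube from foot to cap.
- reader: Fixed code reader, a low white box 130 x 120 mm (x, y) and 36 mm high with a raised black ring 84 mm across round its window. Origin at the centre of its underside. It may stand left or right, the rack on the other side.
- reader_window (a point): Centre of the reader's round glass window, 68 mm across, facing up, 40 mm above the table. z up.
- jar: Bystander: small round screw-cap jar, 44 mm across and 45 mm tall, between rack and reader; origin at the centre of its underside.
- bottle: Bystander: capped bottle, 60 mm across, 110 mm tall, at the back; origin at the centre of its underside.
- beaker: Bystander: open glass beaker, 70 mm across, 85 mm tall, at the left; origin at the centre of its underside.
- timer: Bystander: flat bench timer, 70 x 60 x 20 mm, at the right; origin at the centre of its underside.
- capbox: Bystander: small open grey box, 90 x 70 x 35 mm, at the right; origin at the centre of its underside.
- sample: The long tube itself; origin at the centre of its foot (same point as point sample_foot). Its z axis runs along the tube from foot to cap.
Things that resemble listed ones, but are neither listed nor needed, are in the scene too. Leave any purple or yellow look-alike of the sample alone. Of the things that look like the reader, the larger one is meant.

How it is judged:
On the way, in this order (a step that is already met when the one before it is completed fails the run):
1. the long tube is drawn right out of its slot and carried by the gripper, off the rack (distance of sample_foot from where it was at the start of the episode above 0.065 m and contact force between sample and rack below 0.05 N and contact force between sample and the fingers above 0.5 N), for 0.1 s.
2. it is held upright over the reader's window (horizontal distance between sample_foot and reader_window below 0.018 m and z of sample_foot in the frame of reader_window between 0.01 and 0.06 m and angle between sample_foot's own z axis and vertical below 0.16 rad), for 0.3 s.
At the end, for the whole second after the job is handed in: Long tube held in the fingers, cap up within 0.16 rad, foot within 18 mm of the window's centre and 10 to 60 mm above the glass, not touching the reader, still (20 mm/s, 0.2 rad/s); short tubes within 12 mm and bystanders within 20 mm of their starts (all of step 2 and contact force between sample and the fingers above 0.5 N and contact force between sample and reader below 0.05 N and linear speed of sample below 0.02 m/s and angular speed of sample below 0.2 rad/s and distance of each of short_a_center, short_b_center from where it was at the start of the episode below 0.012 m and distance of each of jar, bottle, beaker, timer, capbox from where it was at the start of the episode below 0.02 m); the arm keeps its last pose, push and grip.
It fails at once if the long tube strikes or rests on the reader (contact force between sample and reader above 1 N).
It fails at once if a short tube is pulled out or shifted more than 12 mm (distance of any of short_a_center, short_b_center from where it was at the start of the episode above 0.012 m).
It fails at once if a bystander is shoved more than 20 mm or tipped (distance of any of jar, bottle, beaker, timer, capbox from where it was at the start of the episode above 0.02 m or angle between any of jar, bottle, beaker, timer, capbox's own z axis and vertical above 0.35 rad).
It also fails if it takes over 48 s, if anything falls off the work surface, if the arm or the gripper's body presses on something with over 40 N, if the wrist force passes 120 N, or if a joint passes its speed limit or range.

## Working session

There is one attempt and no reset: what is moved stays moved. The work goes in short steps, Python scripts to look and compute and a tool call to move; the robot and the scene stay as the last step left them, time stands still between calls to the robot, and variables do not carry over. Pictures are saved under pics/ and viewed, about 8 in all and at most 12, crops included, and the job is handed in when it is done.

Besides the shell and the picture viewer there is one more tool, called after "Request:" as name(argument=value, ...) on one line, values as JSON. drive_tool: Moves the arm, as the interface text tells. Its arguments: {"type":"object","properties":{"increments":{"type":"array","items":{"type":"object","properties":{"dp":{"type":"array","items":{"type":"number"}},"dr":{"type":"array","items":{"type":"number"}}}}},"hand":{"type":"number"},"grip_force":{"type":"number"}},"required":["increments"]}

```bash
mkdir -p pics
cat > h.py <<'E'
import numpy as np, cv2
from scipy.spatial.transform import Rotation as R
from station import manip, viewer, job
def ray(c,u,v):
    K=c["camera_matrix"];k=c["k1"]
    d=np.array([(u-K[0][2])/K[0][0],(v-K[1][2])/K[1][1]]);s=d.copy()
    for _ in range(20): s=d/(1+k*(s@s))
    V=np.array(c["view"]);r=V[:3,:3].T@np.array([s[0],s[1],1]);return -V[:3,:3].T@V[:3,3],r/np.linalg.norm(r)
def plane(c,u,v,z):
    o,r=ray(c,u,v);return o+r*(z-o[2])/r[2]
def tri(a,pa,b,pb):
    o,r=ray(a,*pa);p,s=ray(b,*pb)
    t=np.linalg.lstsq(np.c_[r,-s],p-o,rcond=None)[0];x=o+r*t[0];y=p+s*t[1];return (x+y)/2,np.linalg.norm(x-y)
def proj(c,P):
    V=np.array(c["view"]);K=np.array(c["camera_matrix"]);q=V[:3,:3]@np.array(P)+V[:3,3];s=q[:2]/q[2];s=s*(1+c["k1"]*(s@s))
    return np.array([K[0,0]*s[0]+K[0,2],K[1,1]*s[1]+K[1,2]])
E
python3 - <<'E'
from h import *
for n in("side","top"):
    c=viewer.capture(n);cv2.imwrite(f"pics/{n}0.png",c["color"]);V=np.array(c["view"]);print(n,c["camera_matrix"],c["k1"],-V[:3,:3].T@V[:3,3],V[2,:3])
print(manip.read_state(),manip.pinch_z)
E
```

```text
side [[466.35461609   0.         283.67715585]
 [  0.         466.35461609 214.65441477]
 [  0.           0.           1.        ]] -0.043854045575669534 [ 0.2899459  -0.82858257  1.12735145] [ 0.17293449  0.62398214 -0.76206296]
top [[413.5190766    0.         283.75024757]
 [  0.         413.5190766  204.79490978]
 [  0.           0.           1.        ]] 0.02157024437527052 [2.77885469e-01 1.70353907e-04 1.26605435e+00] [ 0.18831294 -0.00938258 -0.98206426]
{'time_s': 0.1, 'joints': array([-1.33357142,  0.33282198, -0.06464498,  1.46084846,  0.02162668,
        1.34993068, -0.08852323]), 'joint_vel': array([-1.33636841e-03, -8.17418869e-04, -1.63824277e-05, -6.62060944e-04,
       -1.44404752e-04, -9.06271129e-04, -1.32325282e-04]), 'effort': array([ 3.31247165e-04, -6.24541211e+01,  2.38679163e-02, -3.90721929e+01,
       -6.14450150e-02,  3.63730802e-02,  3.45541298e-05]), 'tcp_pos': array([0.16052397, 0.60366892, 0.22182931]), 'tool_rot': array([-4.07054682e-01, -3.11504239e+00,  2.05988428e-03]), 'contact_force': array([-0.23117864, -0.22566499,  0.07535345]), 'moment': array([ 0.01380523, -0.06104102, -0.01008755]), 'gripper_width': 0.9985560309190414} 0.0187
```

View pics/side0.png

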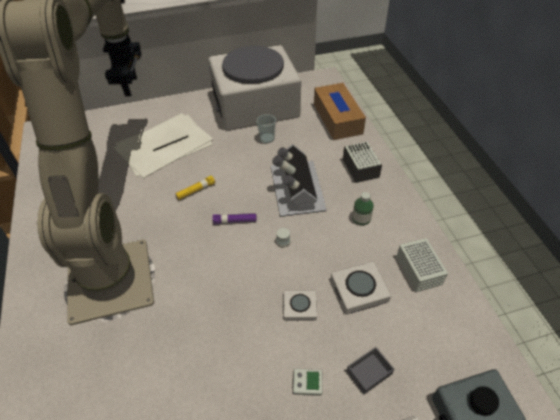

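View pics/top0.png

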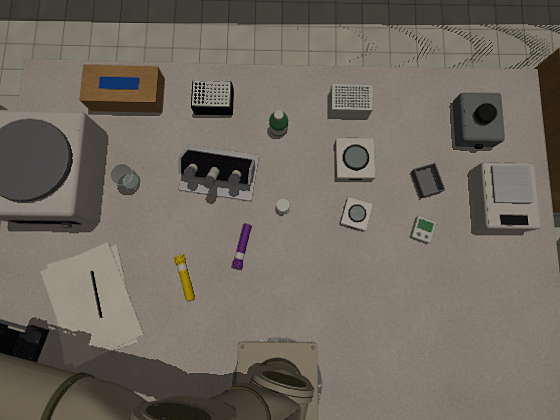

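The side view shows the rack at (295,180), the jar at (283,237), the large reader at (360,287) and a small look-alike at (300,303). In the top view they are at the rack (218,172), the large reader (355,158) and the small one (357,213).

Candidates for the sample, by top pixel: three tubes in the rack at (195,170), (212,185) and (234,180), plus a purple tube (242,246) and a yellow one (185,278), which are both decoys. The middle tube looks longest, so I'll check it in a crop.

Run:
```python
from h import *
a=cv2.imread("pics/top0.png")[140:215,170:265];b=cv2.imread("pics/side0.png")[135:220,260:335]
a=cv2.resize(a,None,fx=4.2,fy=4.2,interpolation=cv2.INTER_CUBIC);b=cv2.resize(b,None,fx=5,fy=5,interpolation=cv2.INTER_CUBIC)
H=max(a.shape[0],b.shape[0]);a,b=[cv2.copyMakeBorder(i,0,H-i.shape[0],0,0,cv2.BORDER_CONSTANT) for i in(a,b)]
o=np.hstack([a,b]);o=np.clip(o*1.5,0,255).astype(np.uint8);print(o.shape);cv2.imwrite("pics/crop1.png",o)
for n in("top","side"):
    c=viewer.capture(n)
    for uv,z in {"top":[((356,157),.04),((282.5,205.5),.045)],"side":[((361,284),.04)]}[n]: print(n,uv,plane(c,*uv,z))
    for m in [cv2.inRange(cv2.cvtColor(c["color"],cv2.COLOR_BGR2GRAY),0,45)]:
        k,l,s,ct=cv2.connectedComponentsWithStats(m)
        print([(s[i].tolist(),ct[i].round(1).tolist()) for i in range(1,k) if 60<s[i][4]<6000])
```

```text
(425, 774, 3)
top (356, 157) [ 0.66732604 -0.23260526  0.04      ]
top (282.5, 205.5) [ 0.50980183 -0.00777066  0.045     ]
[([535, 49, 25, 163, 2288], [551.5, 118.7]), ([82, 69, 82, 44, 929], [130.7, 102.5]), ([191, 82, 43, 34, 416], [214.5, 107.8]), ([452, 94, 50, 55, 619], [465.8, 130.1]), ([473, 103, 24, 23, 397], [484.5, 113.9]), ([270, 114, 18, 17, 100], [276.2, 124.0]), ([10, 132, 63, 70, 314], [55.6, 176.3]), ([343, 145, 26, 26, 126], [354.8, 158.5]), ([181, 150, 71, 34, 1331], [215.9, 165.0]), ([416, 164, 28, 26, 168], [433.9, 175.4]), ([411, 170, 31, 28, 128], [419.4, 185.6]), ([500, 215, 28, 10, 254], [513.6, 219.7]), ([8, 220, 73, 8, 273], [45.5, 221.9]), ([91, 271, 11, 47, 115], [96.1, 293.9]), ([0, 323, 49, 41, 1362], [22.6, 341.8]), ([259, 358, 42, 17, 113], [277.8, 362.0]), ([262, 371, 44, 16, 366], [284.0, 378.6]), ([47, 372, 48, 48, 322], [67.0, 388.6]), ([231, 372, 53, 48, 312], [253.3, 389.1]), ([145, 400, 68, 20, 1006], [176.8, 411.0])]
side (361, 284) [ 0.66883848 -0.23603893  0.04      ]
[([86, 0, 12, 25, 78], [89.9, 12.4]), ([56, 5, 18, 46, 546], [64.6, 28.3]), ([101, 29, 40, 67, 1516], [121.2, 59.7]), ([374, 34, 186, 229, 3189], [478.5, 153.1]), ([0, 60, 21, 117, 1242], [6.7, 117.6]), ([39, 134, 52, 17, 237], [67.1, 144.5]), ([289, 147, 26, 48, 557], [300.9, 171.8]), ([343, 151, 37, 30, 396], [360.1, 170.0]), ([0, 180, 15, 43, 451], [5.6, 200.6]), ([100, 202, 15, 42, 482], [106.7, 222.3]), ([0, 228, 8, 76, 327], [2.2, 257.9]), ([468, 387, 31, 29, 693], [482.9, 400.8]), ([432, 392, 19, 28, 251], [440.5, 407.0])]
```

View pics/crop1.png

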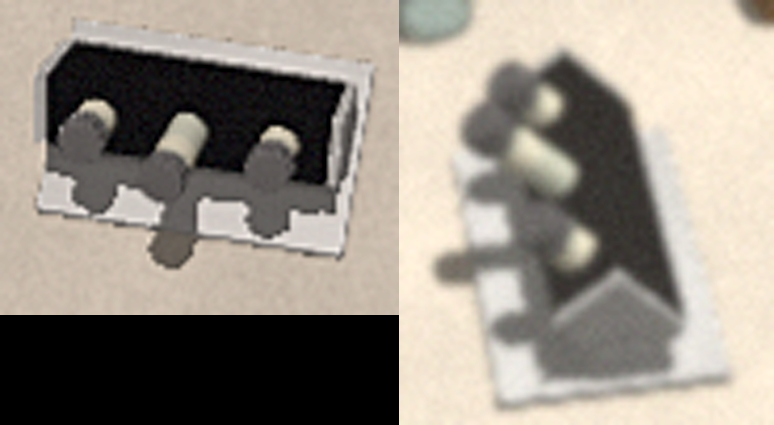

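The crop confirms it: the middle tube shows the longest white stretch and the longest shadow, so it is the sample. Its cap is at top (210.5,181.4) and side (277.6,160.6).

Run:
```python
from h import *
t=viewer.capture("top");s=viewer.capture("side")
T=lambda x,y:(170+x/4.2,140+y/4.2); S=lambda x,y:(260+(x-399)/5,135+y/5)
# rack foot edges, top crop
for z in(.008,):
    P=[plane(t,*T(*p),z) for p in[(38,210),(340,255),(372,65),(75,22)]];print(np.round(P,3))
    for a,b in((0,1),(3,2)): d=P[a]-P[b];print("yaw of y axis edge",np.degrees(np.arctan2(-d[0],d[1])))
Q=[plane(s,*S(*p),.008) for p in[(500,405),(728,378)]];print(np.round(Q,3))
d=Q[1]-Q[0];print("yaw side edge",np.degrees(np.arctan2(d[1],d[0])))
c=tri(t,T(169,172),s,S(487,128));e=tri(t,T(185,122),s,S(562,178));print("cap",c,"exit",e)
d=c[0]-e[0];print(d/np.linalg.norm(d),np.linalg.norm(d))
for n,p in(("L",((84,137),(512,88))),("R",((270,158),(538,222)))): print(n,tri(t,T(*p[0]),s,S(*p[1])))
st=manip.read_state();print(R.from_rotvec(st["tool_rot"]).as_matrix().round(3))
# ring: fit by ellipse of dark contours
for n,c,(x0,y0,x1,y1),sc in(("top",t,(330,132,382,186),0),("side",s,(330,262,395,312),0)):
    g=cv2.cvtColor(c["color"],cv2.COLOR_BGR2GRAY)[y0:y1,x0:x1]
    m=cv2.inRange(g,0,110);k,l,q,ct=cv2.connectedComponentsWithStats(m)
    print(n,q.tolist())
    for i in range(1,k):
        if q[i][4]>200:
            h=max(cv2.findContours((l==i).astype(np.uint8),0,cv2.CHAIN_APPROX_NONE)[0],key=len);E=cv2.fitEllipse(h);print(E,plane(c,E[0][0]+x0,E[0][1]+y0,.041))
```

```text
[[0.56  0.314 0.008]
 [0.53  0.09  0.008]
 [0.677 0.07  0.008]
 [0.706 0.295 0.008]]
yaw of y axis edge -7.623705018812092
yaw of y axis edge -7.434596932516885
[[0.532 0.086 0.008]
 [0.677 0.066 0.008]]
yaw side edge -7.903162145269374
cap (array([0.5577395 , 0.19600279, 0.13944498]), np.float64(0.0008844111796523558)) exit (array([0.60733416, 0.19638886, 0.08261748]), np.float64(0.002676740826233368))
[-0.65752378 -0.0051185   0.75341641] 0.07542641400669675
L (array([0.59086371, 0.26103302, 0.10696351]), np.float64(0.0018314014188937607))
R (array([0.5730967 , 0.13201805, 0.11540957]), np.float64(0.004222040243645354))
[[-0.966  0.257 -0.   ]
 [ 0.257  0.966 -0.   ]
 [-0.    -0.    -1.   ]]
top [[0, 0, 52, 54, 1952], [16, 5, 12, 1, 12], [3, 7, 42, 43, 276], [12, 12, 27, 27, 568]]
((0.17208194732666016, 54.695560455322266), (29.672903060913086, 33.76469802856445), 0.0) [ 0.57138941 -0.15205258  0.041     ]
((25.200796127319336, 24.880229949951172), (25.600996017456055, 26.460525512695312), 103.02513885498047) [ 0.66734872 -0.22995102  0.041     ]
side [[0, 0, 65, 50, 2265], [15, 9, 31, 26, 633], [0, 15, 60, 35, 352]]
((30.300678253173828, 21.29420280456543), (25.09493064880371, 30.20220947265625), 104.52196502685547) [ 0.66752136 -0.23395547  0.041     ]
((0.5332679748535156, 78.40327453613281), (51.85390090942383, 76.84358215332031), 0.0) [ 0.53350172 -0.36745788  0.041     ]
```

Request:
drive_tool(increments=[{"dp": [-0.4, -0.25, -0.3], "dr": [0, 0, 0]}, {"dp": [-0.8, -0.53, -0.4], "dr": [0, 0, 0]}, {"dp": [-0.8, -0.53, -0.4], "dr": [0, 0, 0]}, {"dp": [-0.8, -0.53, -0.3], "dr": [0, 0, 0]}, {"dp": [-0.8, -0.53, 0], "dr": [0, 0, -0.1]}, {"dp": [-0.8, -0.53, 0], "dr": [0, 0, -0.1]}, {"dp": [-0.8, -0.53, 0], "dr": [0, 0, -0.1]}, {"dp": [-0.8, -0.53, 0], "dr": [0, 0, -0.1]}, {"dp": [-0.8, -0.53, 0], "dr": [0, 0, -0.1]}, {"dp": [-0.8, -0.53, 0], "dr": [0, 0, -0.1]}, {"dp": [-0.8, -0.53, 0], "dr": [0, 0, -0.1]}, {"dp": [-0.8, -0.53, 0], "dr": [0, 0, -0.1]}, {"dp": [-0.8, -0.53, 0], "dr": [0, 0, -0.1]}, {"dp": [-0.8, -0.53, 0], "dr": [0, 0, -0.1]}, {"dp": [-0.8, -0.53, 0], "dr": [0, 0, 0]}, {"dp": [-0.8, -0.53, 0], "dr": [0, 0, 0]}, {"dp": [-0.8, -0.53, 0], "dr": [0, 0, 0]}, {"dp": [-0.8, -0.53, 0], "dr": [0, 0, 0]}, {"dp": [-0.8, -0.53, 0], "dr": [0, 0, 0]}, {"dp": [-0.4, -0.25, 0], "dr": [0, 0, 0]}], hand=0.38, grip_force=25)

```text
time_s: 1.97
tcp_pos: [0.4212, 0.3454, 0.2512]
tool_rot: [0.224, 3.133, 0.0]
contact_force: [0.1, 0.9, 0.1]
gripper_width: 0.619
```

```bash
cat >> h.py <<'E'
def togo(P,M):
    st=manip.read_state();A=R.from_rotvec(st["tool_rot"]).as_matrix();M=np.array(M)
    print("tcp",st["tcp_pos"].round(4),"j",np.round(st["joints"],2))
    print("dp units (start frame)",(A.T@(np.array(P)-st["tcp_pos"])/.02).round(2),"dp units (target frame)",(M.T@(np.array(P)-st["tcp_pos"])/.02).round(2),"dr",(R.from_matrix(A.T@M).as_rotvec()/.12).round(2))
def frame(th,yaw=-7.6):
    c,s=np.cos(np.radians(yaw)),np.sin(np.radians(yaw));x=np.array([c,s,0]);y=np.array([-s,c,0]);a=np.radians(th)
    z=np.sin(a)*x-np.cos(a)*np.array([0,0,1]);return np.c_[np.cross(y,z),y,z]
E
python3 -c "
from h import *
togo([.517,.203,.182],frame(41))"
```

```text
tcp [0.4212 0.3454 0.2512] j [-0.92  0.14  0.16  1.64 -0.02  1.36  0.68]
dp units (start frame) [-5.75 -6.36  3.46] dp units (target frame) [-2.02 -6.42  6.34] dr [-0.03 -5.96 -0.08]
```

Request:
drive_tool(increments=[{"dp": [-0.58, -0.64, 0], "dr": [0, 0, 0]}, {"dp": [-0.58, -0.64, 0], "dr": [0, 0, 0]}, {"dp": [-0.58, -0.64, 0.3], "dr": [0, 0, 0]}, {"dp": [-0.58, -0.64, 0.4], "dr": [0, 0, 0]}, {"dp": [-0.58, -0.64, 0.4], "dr": [0, 0, 0]}, {"dp": [-0.58, -0.64, 0.4], "dr": [0, 0, 0]}, {"dp": [-0.58, -0.64, 0.5], "dr": [0, 0, 0]}, {"dp": [-0.58, -0.64, 0.5], "dr": [0, 0, 0]}, {"dp": [-0.58, -0.64, 0.5], "dr": [0, 0, 0]}, {"dp": [-0.58, -0.64, 0.46], "dr": [0, 0, 0]}, {"dp": [0, 0, 0], "dr": [0, -0.66, 0]}, {"dp": [0, 0, 0], "dr": [0, -0.66, 0]}, {"dp": [0, 0, 0], "dr": [0, -0.66, 0]}, {"dp": [0, 0, 0], "dr": [0, -0.66, 0]}, {"dp": [0, 0, 0], "dr": [0, -0.66, 0]}, {"dp": [0, 0, 0], "dr": [0, -0.66, 0]}, {"dp": [0, 0, 0], "dr": [0, -0.66, 0]}, {"dp": [0, 0, 0], "dr": [0, -0.66, 0]}, {"dp": [0, 0, 0], "dr": [0, -0.66, -0.1]}, {"dp": [0, 0, 0], "dr": [0, 0, 0]}])

```text
time_s: 3.63
tcp_pos: [0.5143, 0.2054, 0.1801]
tool_rot: [0.15, 2.422, -0.069]
contact_force: [0.2, -0.3, -0.3]
gripper_width: 0.618
```

```bash
python3 -c "
from h import *
togo([.517,.203,.182],frame(41))
ims=[]
for n,(x,y) in (('top',(160,120)),('side',(235,105))):
    c=viewer.capture(n);ims.append(cv2.resize(c['color'][y:y+110,x:x+95],None,fx=4,fy=4,interpolation=2))
    st=manip.read_state();z=R.from_rotvec(st['tool_rot']).as_matrix()[:,2]
    print(n,[((proj(c,st['tcp_pos']+k*z)-(x,y))*4+(380 if n=='side' else 0,0)).round() for k in(0,.05,.08)])
cv2.imwrite('pics/pre.png',np.clip(np.hstack(ims)*1.5,0,255).astype(np.uint8))"
```

```text
tcp [0.5143 0.2054 0.1801] j [-0.89 -0.11  0.07  2.24  0.89  0.77  0.04]
dp units (start frame) [-0.17 -0.1   0.03] dp units (target frame) [-0.17 -0.1   0.03] dr [-0.03  0.    0.08]
top [array([174., 291.]), array([193., 258.]), array([203., 239.])]
side [array([493., 185.]), array([537., 217.]), array([563., 236.])]
```

View pics/pre.png

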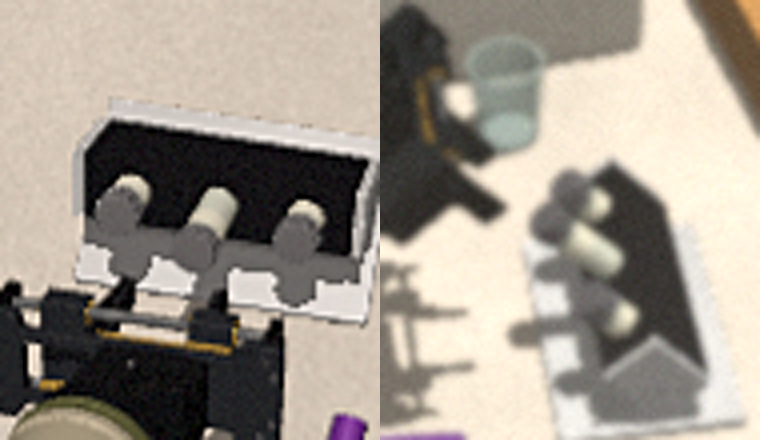

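The fingertips straddle the tube line in both crops: in the top crop the midpoint is about (170,300) with the cap at (198,242), and in the side crop (496,183) with the cap at (552,222). I'll apply the small correction and advance.

Request:
drive_tool(increments=[{"dp": [-0.12, -0.05, 0.2], "dr": [0, 0, 0.08]}, {"dp": [-0.1, 0, 0.4], "dr": [0, 0, 0]}, {"dp": [0, 0, 0.4], "dr": [0, 0, 0]}, {"dp": [0, 0, 0.4], "dr": [0, 0, 0]}, {"dp": [0, 0, 0.4], "dr": [0, 0, 0]}, {"dp": [0, 0, 0.4], "dr": [0, 0, 0]}, {"dp": [0, 0, 0.4], "dr": [0, 0, 0]}, {"dp": [0, 0, 0.4], "dr": [0, 0, 0]}, {"dp": [0, 0, 0.4], "dr": [0, 0, 0]}, {"dp": [0, 0, 0.4], "dr": [0, 0, 0]}, {"dp": [0, 0, 0.2], "dr": [0, 0, 0]}, {"dp": [0, 0, 0], "dr": [0, 0, 0]}, {"dp": [0, 0, 0], "dr": [0, 0, 0]}])

```text
time_s: 4.82
tcp_pos: [0.5712, 0.1964, 0.1235]
tool_rot: [0.167, 2.424, -0.064]
contact_force: [0.2, -0.7, -0.3]
gripper_width: 0.622
```

```bash
python3 -c "
from h import *
togo([.569,.196,.122],frame(41))
ims=[]
for n,(x,y) in (('top',(160,120)),('side',(235,105))):
    c=viewer.capture(n);ims.append(cv2.resize(c['color'][y:y+110,x:x+95],None,fx=4,fy=4,interpolation=2))
    st=manip.read_state();z=R.from_rotvec(st['tool_rot']).as_matrix()[:,2]
    print(n,[((proj(c,st['tcp_pos']+k*z)-(x,y))*4+(380 if n=='side' else 0,0)).round() for k in(-.019,0)])
cv2.imwrite('pics/grasp.png',np.clip(np.hstack(ims)*1.5,0,255).astype(np.uint8))"
```

```text
tcp [0.5712 0.1964 0.1235] j [-0.84  0.07  0.14  2.2   1.01  0.6  -0.05]
dp units (start frame) [ 0.13 -0.03 -0.01] dp units (target frame) [ 0.13 -0.03 -0.01] dr [-0.04 -0.03 -0.02]
top [array([198., 243.]), array([205., 231.])]
side [array([551., 221.]), array([568., 233.])]
```

View pics/grasp.png

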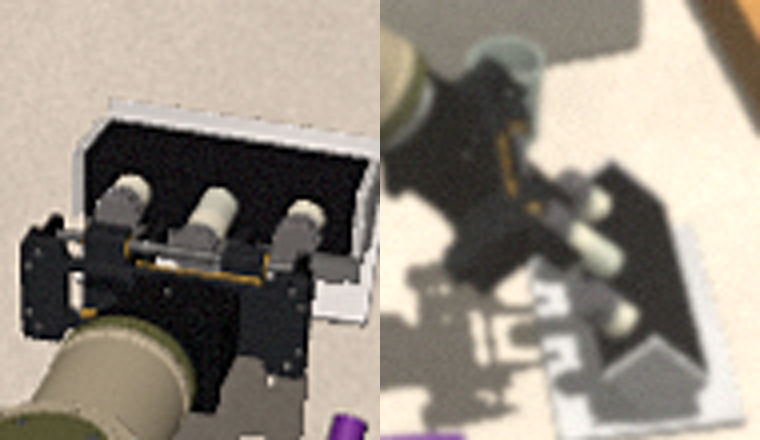

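The cap sits between the fingers: the grasp point projects onto the cap centre at (198,243) and (551,221). Next I close the hand.

Request:
drive_tool(increments=[{"dp": [0, 0, 0]}, {"dp": [0, 0, 0]}, {"dp": [0, 0, 0]}, {"dp": [0, 0, 0]}, {"dp": [0, 0, 0]}, {"dp": [0, 0, 0]}, {"dp": [0, 0, 0]}, {"dp": [0, 0, 0]}], hand=1, grip_force=30)

```text
invalid input at $.increments[0]: expected keys dp, dr
```

Request:
drive_tool(increments=[{"dp": [0, 0, 0], "dr": [0, 0, 0]}, {"dp": [0, 0, 0], "dr": [0, 0, 0]}, {"dp": [0, 0, 0], "dr": [0, 0, 0]}, {"dp": [0, 0, 0], "dr": [0, 0, 0]}, {"dp": [0, 0, 0], "dr": [0, 0, 0]}, {"dp": [0, 0, 0], "dr": [0, 0, 0]}, {"dp": [0, 0, 0], "dr": [0, 0, 0]}, {"dp": [0, 0, 0], "dr": [0, 0, 0]}], hand=1, grip_force=30)

```text
time_s: 5.58
tcp_pos: [0.5713, 0.1971, 0.124]
tool_rot: [0.166, 2.424, -0.062]
contact_force: [-0.3, 2.5, 1.8]
gripper_width: 0.345
```

The opening is about 30 mm, which matches the cap. I'll draw the tube out along its axis.

Request:
drive_tool(increments=[{"dp": [0, 0, -0.2], "dr": [0, 0, 0]}, {"dp": [0, 0, -0.3], "dr": [0, 0, 0]}, {"dp": [0, 0, -0.3], "dr": [0, 0, 0]}, {"dp": [0, 0, -0.3], "dr": [0, 0, 0]}, {"dp": [0, 0, -0.3], "dr": [0, 0, 0]}, {"dp": [0, 0, -0.3], "dr": [0, 0, 0]}, {"dp": [0, 0, -0.3], "dr": [0, 0, 0]}, {"dp": [0, 0, -0.3], "dr": [0, 0, 0]}, {"dp": [0, 0, -0.3], "dr": [0, 0, 0]}, {"dp": [0, 0, -0.3], "dr": [0, 0, 0]}, {"dp": [0, 0, -0.3], "dr": [0, 0, 0]}, {"dp": [0, 0, -0.3], "dr": [0, 0, 0]}, {"dp": [0, 0, -0.3], "dr": [0, 0, 0]}, {"dp": [0, 0, -0.3], "dr": [0, 0, 0]}, {"dp": [0, 0, -0.3], "dr": [0, 0, 0]}, {"dp": [0, 0, -0.3], "dr": [0, 0, 0]}, {"dp": [0, 0, -0.2], "dr": [0, 0, 0]}, {"dp": [0, 0, 0], "dr": [0, 0, 0]}])

```text
time_s: 7.08
tcp_pos: [0.5075, 0.2058, 0.1987]
tool_rot: [0.166, 2.423, -0.062]
contact_force: [-0.1, -0.7, -0.1]
gripper_width: 0.35
```

```bash
python3 -c "
from h import *
togo([.5,.2,.28],frame(0))
ims=[]
for n,(x,y) in (('top',(150,120)),('side',(225,90))):
    c=viewer.capture(n);ims.append(cv2.resize(c['color'][y:y+130,x:x+95],None,fx=4,fy=4,interpolation=2))
cv2.imwrite('pics/out.png',np.clip(np.hstack(ims)*1.5,0,255).astype(np.uint8))"
```

```text
tcp [0.5075 0.2058 0.1987] j [-0.9  -0.15  0.07  2.23  0.85  0.81  0.07]
dp units (start frame) [-2.41 -0.34 -3.29] dp units (target frame) [ 0.33 -0.34 -4.06] dr [-0.01  5.95 -0.04]
```

View pics/out.png

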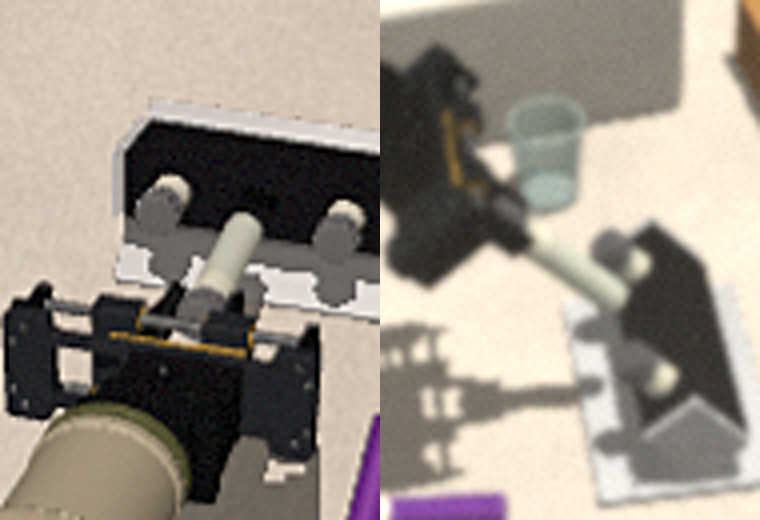

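The tube is clear of its slot, with its foot near top crop (240,225), and both short tubes are still in place. I'll retract a little further and then bring it upright.

Request:
drive_tool(increments=[{"dp": [0, 0, -0.4], "dr": [0, 0, 0]}, {"dp": [0, 0, -0.6], "dr": [0, 0, 0]}, {"dp": [0, 0, -0.6], "dr": [0, 0, 0]}, {"dp": [0, 0, -0.6], "dr": [0, 0, 0]}, {"dp": [0, 0, -0.6], "dr": [0, 0, 0]}, {"dp": [0, 0, -0.6], "dr": [0, 0, 0]}, {"dp": [0, 0, 0], "dr": [0, 0.3, 0]}, {"dp": [0, 0, 0], "dr": [0, 0.5, 0]}, {"dp": [0, 0, 0], "dr": [0, 0.5, 0]}, {"dp": [0, 0, 0], "dr": [0, 0.5, 0]}, {"dp": [0, 0, 0], "dr": [0, 0.5, 0]}, {"dp": [0, 0, 0], "dr": [0, 0.5, 0]}, {"dp": [0, 0, 0], "dr": [0, 0.5, 0]}, {"dp": [0, 0, 0], "dr": [0, 0.5, 0]}, {"dp": [0, 0, 0], "dr": [0, 0.5, 0]}, {"dp": [0, 0, 0], "dr": [0, 0.5, 0]}, {"dp": [0, 0, 0], "dr": [0, 0.5, 0]}, {"dp": [0, 0, 0], "dr": [0, 0.4, 0]}, {"dp": [0, 0, 0], "dr": [0, 0.25, 0]}, {"dp": [0, 0, 0], "dr": [0, 0, 0]}])

```text
time_s: 8.85
tcp_pos: [0.4642, 0.211, 0.2491]
tool_rot: [-0.218, -3.131, 0.003]
contact_force: [0.3, 0.3, -0.2]
gripper_width: 0.348
```

```bash
python3 -c "
from h import *
togo([.667,-.232,.25],frame(0))"
```

```text
tcp [0.4642 0.211  0.2491] j [-0.89  0.06  0.39  1.74 -0.02  1.36  0.94]
dp units (start frame) [-13.11 -20.54  -0.04] dp units (target frame) [-12.98 -20.62  -0.04] dr [-0.02 -0.03 -0.05]
```

Request:
drive_tool(increments=[{"dp": [-0.2, -0.32, 0], "dr": [0, 0, 0]}, {"dp": [-0.4, -0.64, 0], "dr": [0, 0, 0]}, {"dp": [-0.4, -0.64, 0], "dr": [0, 0, 0]}, {"dp": [-0.4, -0.64, 0], "dr": [0, 0, 0]}, {"dp": [-0.4, -0.64, 0], "dr": [0, 0, 0]}, {"dp": [-0.4, -0.64, 0], "dr": [0, 0, 0]}, {"dp": [-0.4, -0.64, 0], "dr": [0, 0, 0]}, {"dp": [-0.4, -0.64, 0], "dr": [0, 0, 0]}, {"dp": [-0.4, -0.64, 0], "dr": [0, 0, 0]}, {"dp": [-0.4, -0.64, 0], "dr": [0, 0, 0]}, {"dp": [-0.4, -0.64, 0], "dr": [0, 0, 0]}, {"dp": [-0.4, -0.64, 0], "dr": [0, 0, 0]}, {"dp": [-0.4, -0.64, 0], "dr": [0, 0, 0]}, {"dp": [-0.4, -0.64, 0], "dr": [0, 0, 0]}, {"dp": [-0.4, -0.64, 0], "dr": [0, 0, 0]}, {"dp": [-0.4, -0.64, 0], "dr": [0, 0, 0]}, {"dp": [-0.4, -0.64, 0], "dr": [0, 0, 0]}, {"dp": [-0.4, -0.64, 0], "dr": [0, 0, 0]}, {"dp": [-0.4, -0.64, 0], "dr": [0, 0, 0]}, {"dp": [-0.2, -0.32, 0], "dr": [0, 0, 0]}])

```text
time_s: 10.52
tcp_pos: [0.5808, -0.0523, 0.2496]
tool_rot: [-0.218, -3.134, 0.003]
contact_force: [-0.1, -0.0, -0.9]
gripper_width: 0.344
```

```bash
python3 -c "
from h import *
togo([.667,-.232,.25],frame(0))"
```

```text
tcp [ 0.5808 -0.0523  0.2496] j [-0.52  0.25  0.64  1.57 -0.15  1.38  1.56]
dp units (start frame) [-5.51 -8.3  -0.01] dp units (target frame) [-5.46 -8.34 -0.02] dr [-0.01 -0.   -0.05]
```

Request:
drive_tool(increments=[{"dp": [-0.2, -0.3, 0], "dr": [0, 0, 0]}, {"dp": [-0.4, -0.6, 0], "dr": [0, 0, 0]}, {"dp": [-0.4, -0.6, 0], "dr": [0, 0, 0]}, {"dp": [-0.4, -0.6, 0], "dr": [0, 0, 0]}, {"dp": [-0.4, -0.6, 0], "dr": [0, 0, 0]}, {"dp": [-0.4, -0.6, 0], "dr": [0, 0, 0]}, {"dp": [-0.4, -0.6, 0], "dr": [0, 0, 0]}, {"dp": [-0.4, -0.6, 0], "dr": [0, 0, 0]}, {"dp": [-0.4, -0.6, 0], "dr": [0, 0, 0]}, {"dp": [-0.4, -0.6, 0], "dr": [0, 0, 0]}, {"dp": [-0.4, -0.6, 0], "dr": [0, 0, 0]}, {"dp": [-0.4, -0.6, 0], "dr": [0, 0, 0]}, {"dp": [-0.4, -0.6, 0], "dr": [0, 0, 0]}, {"dp": [-0.4, -0.6, 0], "dr": [0, 0, 0]}, {"dp": [-0.1, -0.2, 0], "dr": [0, 0, 0]}, {"dp": [0, 0, 0], "dr": [0, 0, 0]}, {"dp": [0, 0, 0], "dr": [0, 0, 0]}])

```text
time_s: 11.93
tcp_pos: [0.6669, -0.2291, 0.2493]
tool_rot: [-0.216, -3.133, 0.001]
contact_force: [-0.1, -0.1, -1.6]
gripper_width: 0.345
```

Run:
```python
from h import *
togo([.667,-.232,.18],frame(0))
ims=[];st=manip.read_state();z=R.from_rotvec(st['tool_rot']).as_matrix()[:,2];print("tilt",z)
for i,(n,(x,y)) in enumerate((('top',(310,80)),('side',(315,180)))):
    c=viewer.capture(n);ims.append(cv2.resize(c['color'][y:y+130,x:x+95],None,fx=4,fy=4,interpolation=2))
    f=lambda P:((proj(c,P)-(x,y))*4+(380*i,0)).round()
    print(n,"cap top",f(st['tcp_pos']-.03*z),"foot",f(st['tcp_pos']+.106*z),"window",f([.667,-.232,.04]))
cv2.imwrite('pics/over.png',np.clip(np.hstack(ims)*1.4,0,255).astype(np.uint8))
```

```text
tcp [ 0.6669 -0.2291  0.2493] j [-0.14  0.57  0.66  1.2  -0.34  1.48  1.9 ]
dp units (start frame) [-0.03 -0.14  3.47] dp units (target frame) [-0.02 -0.14  3.47] dr [-0.01 -0.01 -0.04]
tilt [-1.53490456e-03 -4.28978460e-04 -9.99998730e-01]
top cap top [248. 194.] foot [206. 265.] window [183. 308.]
side cap top [604. 188.] foot [576. 322.] window [559. 412.]
```

View pics/over.png

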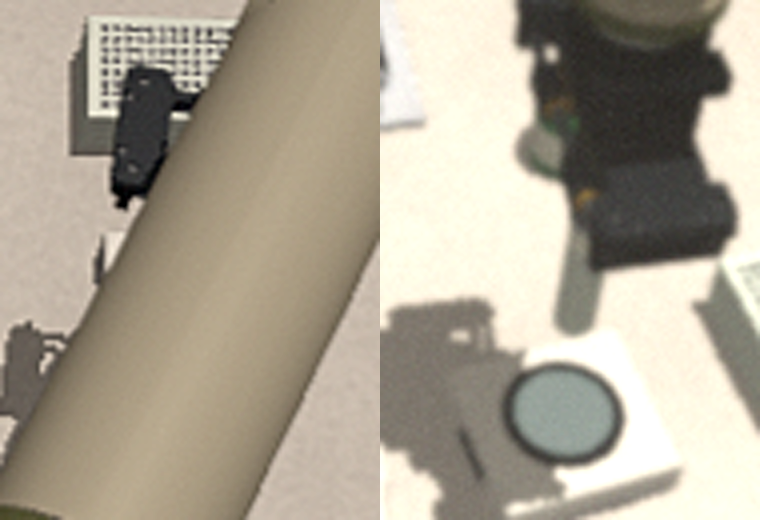

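The side crop shows the tube hanging upright with its foot at (575,323), against a prediction of (576,322). The window centre is at about (564,412), against (559,412). The arm hides the top view. I'll descend.

Request:
drive_tool(increments=[{"dp": [-0.04, -0.1, 0.1], "dr": [0, 0, 0]}, {"dp": [0, 0, 0.25], "dr": [0, 0, 0]}, {"dp": [0, 0, 0.25], "dr": [0, 0, 0]}, {"dp": [0, 0, 0.25], "dr": [0, 0, 0]}, {"dp": [0, 0, 0.25], "dr": [0, 0, 0]}, {"dp": [0, 0, 0.25], "dr": [0, 0, 0]}, {"dp": [0, 0, 0.25], "dr": [0, 0, 0]}, {"dp": [0, 0, 0.25], "dr": [0, 0, 0]}, {"dp": [0, 0, 0.25], "dr": [0, 0, 0]}, {"dp": [0, 0, 0.25], "dr": [0, 0, 0]}, {"dp": [0, 0, 0.25], "dr": [0, 0, 0]}, {"dp": [0, 0, 0.25], "dr": [0, 0, 0]}, {"dp": [0, 0, 0.25], "dr": [0, 0, 0]}, {"dp": [0, 0, 0.25], "dr": [0, 0, 0]}, {"dp": [0, 0, 0.15], "dr": [0, 0, 0]}, {"dp": [0, 0, 0.1], "dr": [0, 0, 0]}, {"dp": [0, 0, 0], "dr": [0, 0, 0]}, {"dp": [0, 0, 0], "dr": [0, 0, 0]}, {"dp": [0, 0, 0], "dr": [0, 0, 0]}, {"dp": [0, 0, 0], "dr": [0, 0, 0]}])

```text
time_s: 13.7
tcp_pos: [0.6676, -0.2321, 0.1778]
tool_rot: [-0.216, -3.133, 0.002]
contact_force: [-0.1, 0.0, -0.3]
gripper_width: 0.346
```

Run:
```python
from h import *
togo([.668,-.232,.178],frame(0))
st=manip.read_state();z=R.from_rotvec(st['tool_rot']).as_matrix()[:,2]
x,y=320,200;c=viewer.capture("side");im=cv2.resize(c['color'][y:y+120,x:x+90],None,fx=5,fy=5,interpolation=2)
f=lambda P:((proj(c,P)-(x,y))*5).round()
print("foot",f(st['tcp_pos']+.106*z),"window",f([.667,-.232,.04]),"px per cm x,y,z",[f([.667+a,-.232+b,.04+d])-f([.667,-.232,.04]) for a,b,d in np.eye(3)*.01],"tcp speed",np.abs(st["joint_vel"]).max())
cv2.imwrite('pics/end.png',np.clip(im*1.4,0,255).astype(np.uint8))
```

```text
tcp [ 0.6676 -0.2321  0.1778] j [-0.14  0.6   0.64  1.3  -0.35  1.35  1.92]
dp units (start frame) [-0.02  0.01 -0.01] dp units (target frame) [-0.02  0.01 -0.01] dr [-0.01 -0.01 -0.04]
foot [207. 383.] window [199. 415.] px per cm x,y,z [array([17., -5.]), array([ -7., -15.]), array([  2., -10.])] tcp speed 0.0009986739840608674
```

View pics/end.png

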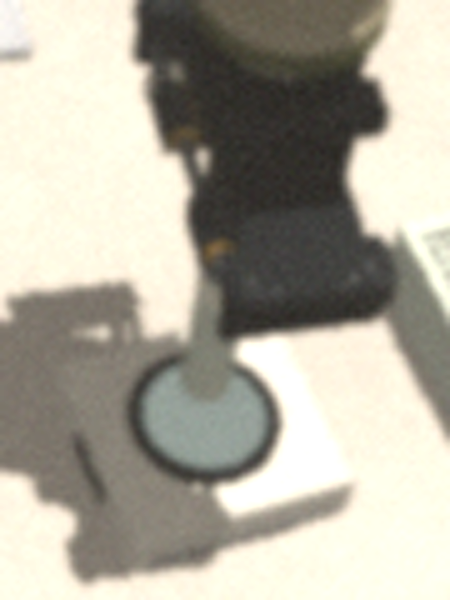

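The foot is at crop (207,383) over the window centre (205,415). That is about 3 cm above the glass and within about 3 mm sideways. I'll hold briefly and hand in.

Request:
drive_tool(increments=[{"dp": [-0.05, 0, 0], "dr": [0, 0, 0]}, {"dp": [0, 0, 0], "dr": [0, 0, 0]}, {"dp": [0, 0, 0], "dr": [0, 0, 0]}, {"dp": [0, 0, 0], "dr": [0, 0, 0]}, {"dp": [0, 0, 0], "dr": [0, 0, 0]}, {"dp": [0, 0, 0], "dr": [0, 0, 0]}, {"dp": [0, 0, 0], "dr": [0, 0, 0]}, {"dp": [0, 0, 0], "dr": [0, 0, 0]}])

```text
time_s: 14.42
tcp_pos: [0.6684, -0.2321, 0.1774]
tool_rot: [-0.216, -3.133, 0.002]
contact_force: [-0.4, 1.1, -0.6]
gripper_width: 0.349
```

```bash
python3 -c "
from h import *
togo([.669,-.232,.178],frame(0)); print(job.finish_job())"
```

```text
tcp [ 0.6684 -0.2321  0.1774] j [-0.14  0.61  0.64  1.3  -0.35  1.35  1.92]
dp units (start frame) [-0.03  0.01 -0.03] dp units (target frame) [-0.03  0.01 -0.03] dr [-0.01 -0.01 -0.04]
the job is handed in; nothing more can be done
None
```

The long tube came from the middle slot. I gripped it by the cap, drew it out along its axis, turned it upright and held it over the large reader's window. I handed the job in at about 14.4 s, still gripping it; no verdict was reported.

**Last checks:**
- **Position:** in the last side view the foot is within about 3 mm of the window centre and about 3 cm above the glass.
- **Hold:** the tool's tilt was under 0.01 rad, the joints were nearly still, and the fingers were about 30 mm apart on the cap.
- **Short tubes:** both were still in their slots in the picture taken just after the tube came out.

**Not confirmed:** the arm blocked the top camera at the end, so the final position rests on the side view and the arm's own readings. I did not measure the bystanders again. The carry path passed clear of them, and the force readings showed no sign of contact. The two views disagreed by about 4 mm on the window's position, well inside the 18 mm allowed.

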